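# Couple the tap to the water filter and turn the water on

### The job

Fit the dispensing tap from the drying tray to the outlet plug of the water filter, spout down: draw its spring sleeve back, push the coupler fully home on the plug, and let the sleeve spring forward so that it locks. Only when the tap is locked on and let go, turn the filter's stop lever fully open, in line with its pipe. Leave the other things on the table where they stand.

Things in the scene. Friction and masses are not known exactly. Their poses are not given: they have to be found in the camera images.
- tap: Steel dispensing tap with a quick coupler, 178 mm long, 0.36 kg, standing on the tray with its axis level. Origin: on the coupler's axis, 30 mm above its foot; x along the axis from the rear to the mouth at +50 mm, z up. Valve body (radius 15 mm) from x -83 to -117 mm, spout down at x -100 mm (foot radius 12 mm), small fixed handle over it up to 40 mm above the axis, x -90 to -130 mm.
- sleeve_face (a point): Centre of the front face of the sleeve flange, a black disc (radius 30 mm, 6 mm thick) on the rear end of the sleeve, at +12 mm along x of the tap when forward, 0 when fully back. In front of it the sleeve's steel barrel, radius 18 mm, 34 mm long. To draw the sleeve, push this face to the rear with a finger that stays more than 18 mm above the axis. Axes as tap.
- grip_face (a point): Centre of the rear face of the fixed grip flange, a black disc (radius 30 mm, 6 mm thick), at -40 mm along x of the tap; hub of radius 16 mm behind it to -46 mm, then a bare barrel of radius 10 mm to -83 mm. The outer faces of the two flanges are 52 mm apart, 40 mm with the sleeve fully back; squeezing them together from above draws the sleeve and holds the tap. Axes as tap.
- tap_sleeve (a joint): Sleeve travel to the rear: 0 forward, 0.012 m fully back; a spring returns it (4.5 N at 0, 10 N at full travel). Forward, it keeps jaws inside the mouth closed: the plug can neither enter nor leave. More than 0.0095 m back, the jaws clear the plug. Let go when the coupler is home, they drop into the plug's groove and the sleeve goes fully forward; let go part way in, the sleeve stays part way back or the tap drops off.
- tap_mouth (a point): Centre of the coupler's mouth (flared to 28 mm, bore 22 mm, narrowing inside to 17 mm, 37 mm deep), +50 mm along x of the tap; axes as tap.
- filter_unit: Low white bench-top water filter, fixed, 115 x 250 mm, 104 mm high (caps on top to 120 mm). A steel pipe of 18 mm rises at its right end, runs level to the left over it, axis 150 mm high, and turns to the front. Origin: on the table under the level pipe; x from its front to its rear, y to its left seen from the front (along the level pipe), z up. The white body spans x -30 to 85 mm, y -130 to 120 mm.
- plug_seat (a point): Centre of the shoulder (radius 16 mm) on which the coupler's mouth seats, 150 mm high at (-40, 80) mm in the filter's frame; axes as filter_unit. The plug stands out 32 mm along -x, level: collar, groove, head of 20 mm diameter, then a taper to a blunt nose of 16 mm. Seated, tap_mouth lies here and the tap's x runs along this x; locked, it has up to 3 mm and 4 degrees of play.
- lever_grip (a point): Middle of the stop lever's black grip (56 mm long, 16 mm wide, 14 mm high), 192 mm above the table, 64 mm from the hinge. x points along the lever to the hinge, z up.
- lever_hinge (a point): Where the stop lever's upright hinge axis crosses it, 192 mm high, at (0, -30) mm in the filter's frame. Axes as lever_grip.
- stop_lever (a joint): Angle of the stop lever on the level pipe: 0 shut (across the pipe, pointing to the filter's front, -x), 1.571 fully open (in line with the pipe, pointing to the filter's right, -y), with end stops. It grows counter-clockwise seen from above, takes about 1.5 N at the grip and stays where it is left.
- bowl: Small green bowl, 115 mm wide, 56 mm high, on the table under the outlet; origin at the centre of its underside. Leave it where it stands.
- pot_brush: Round wooden pot brush, 55 mm wide, 85 mm high, behind the tray; origin under its centre. Leave it.
- tumbler: Clear glass tumbler, 77 mm wide, 89 mm high, to the left in front of the filter; origin under its centre. Leave it.
- garlic: Garlic bulb, 60 mm, in front of the filter at the right; origin under its centre. Leave it.
- lemon: Lemon, 78 x 55 mm, at the right; origin under its centre. Leave it.
- onion: Onion, 83 mm wide, 94 mm high, at the right; origin under its centre. Leave it.
- spotted_mug: White mug with grey spots, 82 mm wide (114 mm with its handle), 91 mm high, to the right of the filter; origin under its centre. Leave it.

How it is judged:
By the outcome, as a careful person would: the job done as asked, in the order asked, and still so for the second after the job is handed in, with the robot touching nothing.
It also fails if it takes over 54 s, if anything falls off the work surface, if the arm or the gripper's body presses on something with over 40 N, if the wrist force passes 120 N, or if a joint passes its speed limit or range.

### The arm

A 7-joint arm with a two-finger parallel gripper is mounted at the origin on a cart in front of the work surface, level with it; the furniture and walls round the work are solid. World frame = base frame: x ahead of the robot, y to its left, z up, the work surface at z = 0. Lengths are in mm, angles in rad, forces in N, time in s.
With the tool pointing down it reaches from about 425 to 875 mm from the base axis. Payload 4.7 kg.
Tool frame: the origin (TCP) lies at the very end of the fingers, on their centre line; the grasp point (between the pads) lies 19 mm behind it (manip.pinch_z is the distance from the TCP to the grasp point, in mm); z points along the fingers, y is the line along which they close (so a half turn about z gives the same grasp; the last joint's range is limited). The gripper opens to 85 mm and grips with 20 to 120 N. Pads are 22 mm wide; open, the fingers measure 114 mm over their backs; the gripper's body (76 mm by 85 mm) begins 54 mm behind the grasp point. The pads swing forward as they close: fully open they stand 13 mm farther back than shut.
Start: joints at [1.247, 0.321, -0.07, 1.45, 0.023, 1.371, -0.057], TCP at [215.399, -613.293, 231.349] pointing down, gripper open.
Joint ranges: [-2.86, 2.86], [-0.3, 2.09], [-1.38, 1.24], [0.06, 2.45], [-1.56, 4.7], [0.09, 2.05], [-2.69, 2.69]. Speed limits (rad/s): [2.57, 2.57, 3.14, 3.14, 3.14, 3.14, 3.14].

### API

Orientations are given as a 3x3 rotation matrix whose columns are the frame's x, y, z axes.
In Python, from rig import monitor, eyes, workorder, manip gives the robot as it stands.
- The arm moves only by the tool play_rows, never from a script. Its argument "increments" is a list of rows, each an object with "dp": the shift along the tool's x, y, z in m, a list of three; "angular": the turn, a rotation vector about the tool's x, y, z in degrees, a list of three; "gripper": the opening, from 0 (shut) to 1 (fully open). In form: [{"dp": [dx, dy, dz], "angular": [rx, ry, rz], "gripper": gripper}, ...]. A call has 1 to 8 rows; each row is the pose to reach, as a shift and turn from the pose commanded when the call began, along the tool's axes at that moment; what a row does not reach only later rows make up. A row lasts 1/8 s, in which the tool goes at most 62.5 mm and 10.7 degrees, less where a joint would pass 70% of its speed; a pose out of reach is approached as far as the arm can. A call with a gripper value outside its range is refused whole. The fingers move at their own pace and stop on an object; the grip force is fixed at half the most. Time passes only in rows, so rows that repeat a pose let the fingers close. It gives the time, the measured TCP pose, the force, the opening and the grip force at its end, in the units of the state.
- monitor.observe(): the state, without advancing time (a new reading comes with each control period).
- eyes.snapshot(name): name is "side" or "top"; returns (picture, depth): 400x640x3 uint8, blue, green, red; 400x640 float32, mm along the optical axis (not along the pixel's ray), 0 where there is no reading.
- eyes.calibration(name): a dict with "K" (3x3 intrinsics, pixels), "k1" (the pictures are not rectified: a ray, as slopes to the right and down, at radius r is drawn at 1 + k1 r^2 times it, then the intrinsics apply), "extrinsics" (4x4, takes a point from world to camera coordinates). Camera axes: x right, y down, z forward; pixel columns grow to the right and rows downward; lengths in mm; the calibration is good to about 2 mm. A picture is of the moment at which its call begins. calibration takes no time and is no camera call.
- workorder.close_job(): hands the job in; it is judged then, once.
Trained networks look in the newest picture that a camera, given by its name, has taken for a name from the list of things; names that differ only in an ending like _2 or _b are one class to them, and where a whole thing is asked for, a point or a joint stands for the part that bears it (a point fixed in the world has none). Each returns a list of dicts, best first, with "conf" (0 to 1); they miss things now and then, are a little off and sometimes report something else, mostly with a low value. They report only what shows in the picture. A call takes as long as a camera call.
- eyes.find_in(camera, name): "xyz" ([x, y, z] in mm, in world coordinates, good to about 4 mm: the middle of the surface that is visible of it).
- eyes.regions_of(camera, name): "mask" (400x640 bool, what is visible of it).
The state is a dict: "time": time; "q": joint angles; "joint_vel": joint speeds; "joint_efforts": joint torques, N m; "position": TCP position; "eef_rot": TCP orientation; "ft_force": force on the tool from outside, world axes, zero at the start; "moment": the same for the moment, N m; "opening": finger opening in mm; "finger_force": force on a finger pad.
Only numpy, scipy, OpenCV 4.12 (cv2) and the standard library are available. Lean on these libraries where they do the work, as an engineer would, in place of code of your own. Each camera call takes 0.05 s, during which the arm holds its last target. There are 200 camera calls.

## Working session

There is one attempt and no reset: what is moved stays moved. The work goes in short steps, Python scripts to look and compute and a tool call to move; the robot and the scene stay as the last step left them, time stands still between calls to the robot, and variables do not carry over. Pictures are saved under pics/ and viewed, at most 10 in all, crops included, and the job is handed in when it is done.

Besides the shell and the picture viewer there is one more tool, called after "Emit:" as a command line: name --argument value ..., lists and objects as JSON in quotes. play_rows: Moves the arm, as the interface text tells. Its arguments: {"type":"object","properties":{"increments":{"type":"array"}},"required":["increments"]}

```bash
ls; mkdir -p pics
cat > h.py <<'E'
import numpy as np, cv2
from rig import monitor, eyes, workorder, manip
def uv2ray(cam,u,v):
    c=eyes.calibration(cam);K=np.array(c["K"]);k1=c["k1"]
    d=np.array([(u-K[0,2])/K[0,0],(v-K[1,2])/K[1,1]]);s=d.copy()
    for _ in range(20): s=d/(1+k1*(s@s))
    return s
def px2w(cam,u,v,depth):
    T=np.array(eyes.calibration(cam)["extrinsics"]);s=uv2ray(cam,u,v)
    return np.linalg.inv(T)[:3]@np.array([s[0]*depth,s[1]*depth,depth,1])
def cloud(cam,dep,mask=None):
    m=dep>0
    if mask is not None: m&=mask
    c=eyes.calibration(cam);K=np.array(c["K"]);k1=c["k1"]
    v,u=np.nonzero(m);d=np.stack([(u-K[0,2])/K[0,0],(v-K[1,2])/K[1,1]],1);s=d.copy()
    for _ in range(20): s=d/(1+k1*(s**2).sum(1,keepdims=True))
    z=dep[m];P=np.stack([s[:,0]*z,s[:,1]*z,z,np.ones(len(z))],1)
    return (P@np.linalg.inv(np.array(c["extrinsics"])).T)[:,:3]
def w2px(cam,p):
    c=eyes.calibration(cam);K=np.array(c["K"]);q=np.array(c["extrinsics"])@np.array([*p,1.])
    s=q[:2]/q[2];s=s*(1+c["k1"]*(s@s));return K[0,0]*s[0]+K[0,2],K[1,1]*s[1]+K[1,2]
E
python3 - <<'E'
from h import *
s=monitor.observe();print({k:np.round(v,3).tolist() for k,v in s.items()}, manip.pinch_z)
for cam in("side","top"):
    p,d=eyes.snapshot(cam);cv2.imwrite(f"pics/{cam}0.png",p);np.save(f"{cam}0.npy",d)
    c=eyes.calibration(cam);print(cam,np.round(np.linalg.inv(c["extrinsics"])[:3,3]),c["K"][0][0])
    for n in["tap","sleeve_face","grip_face","tap_mouth","filter_unit","plug_seat","lever_grip","lever_hinge","bowl","pot_brush","tumbler","garlic","lemon","onion","spotted_mug"]:
        print(n,[(np.round(r["xyz"]).tolist(),round(r["conf"],2)) for r in eyes.find_in(cam,n)][:2])
E
```

```text
pics
{'time': 0.0, 'q': [1.247, 0.322, -0.07, 1.452, 0.023, 1.371, -0.057], 'joint_vel': [0.002, 0.001, -0.001, -0.0, -0.0, 0.0, -0.0], 'joint_efforts': [-0.001, -49.358, -0.382, -31.433, 0.013, 0.011, 0.0], 'position': [215.214, -612.766, 230.21], 'eef_rot': [[0.943, 0.331, -0.001], [0.331, -0.943, 0.002], [-0.0, -0.002, -1.0]], 'ft_force': [0.246, 0.03, 0.027], 'moment': [0.014, 0.016, 0.016], 'finger_force': 0.0, 'opening': 85.3} 18.700000000000003
side [-202. -175. 1480.] 514.0312473971575
tap [([461.0, 254.0, 44.0], 0.96)]
sleeve_face [([502.0, 260.0, 50.0], 0.54), ([457.0, 254.0, 48.0], 0.34)]
grip_face [([457.0, 255.0, 48.0], 0.78), ([537.0, -222.0, 193.0], 0.42)]
tap_mouth [([450.0, -448.0, 48.0], 0.69)]
filter_unit [([566.0, -180.0, 105.0], 0.72)]
plug_seat [([565.0, -177.0, 106.0], 0.74)]
lever_grip [([502.0, 265.0, 51.0], 0.73), ([449.0, -449.0, 47.0], 0.6)]
lever_hinge [([533.0, -222.0, 194.0], 0.56)]
bowl [([416.0, -129.0, 20.0], 0.76)]
pot_brush [([660.0, 243.0, 44.0], 0.65)]
tumbler [([464.0, -23.0, 87.0], 0.68), ([459.0, 253.0, 44.0], 0.42)]
garlic [([475.0, -272.0, 4
[... 299 characters left out ...]
0, 252.0, 47.0], 0.81)]
tap_mouth [([462.0, 252.0, 46.0], 0.64)]
filter_unit [([590.0, -181.0, 109.0], 0.58)]
plug_seat [([460.0, -446.0, 49.0], 0.74), ([584.0, -181.0, 105.0], 0.64)]
lever_grip [([532.0, -220.0, 196.0], 0.6)]
lever_hinge [([535.0, -220.0, 199.0], 0.44), ([665.0, 242.0, 71.0], 0.39)]
bowl [([395.0, -136.0, 20.0], 0.6)]
pot_brush [([663.0, 241.0, 72.0], 0.54)]
tumbler [([479.0, -29.0, 87.0], 0.95), ([471.0, -269.0, 37.0], 0.66)]
garlic [([470.0, -274.0, 38.0], 0.73), ([531.0, -219.0, 198.0], 0.56)]
lemon [([459.0, 254.0, 47.0], 0.55), ([464.0, -446.0, 48.0], 0.51)]
onion [([490.0, -529.0, 65.0], 0.69), ([536.0, -218.0, 201.0], 0.45)]
spotted_mug [([622.0, -452.0, 86.0], 0.6)]
```

View pics/top0.png

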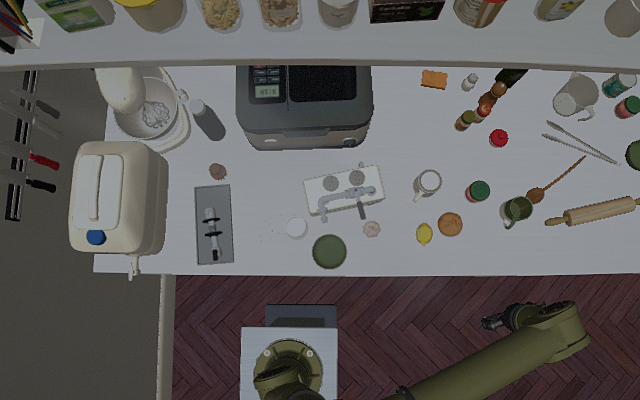

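View pics/side0.png

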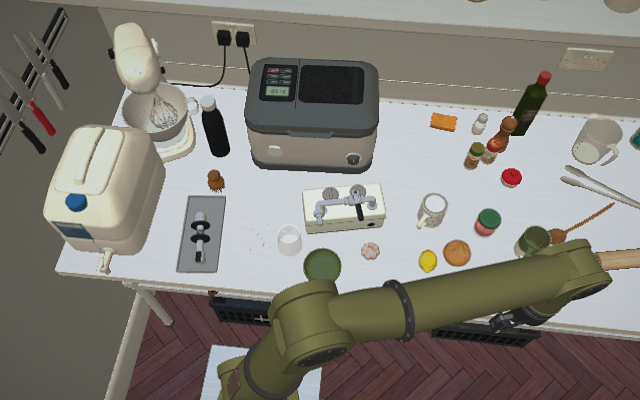

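The top view shows the tap on the tray at (211,232) with its mouth toward the rear, the filter at (345,195) turned slightly, the outlet elbow at about (322,208), and the lever grip at (362,212). The side view agrees.

```bash
python3 - <<'E'
from h import *
for cam in("top","side"):
    d=np.load(f"{cam}0.npy");P=cloud(cam,d)
    B=P[(P[:,0]>420)&(P[:,0]<720)&(P[:,1]<0)&(P[:,1]>-350)]
    t=B[(abs(B[:,2]-104)<5)&(B[:,0]>480)]
    r=cv2.minAreaRect(t[:,:2].astype(np.float32));print(cam,"body",len(t),r,np.median(t[:,2]))
    p=B[(B[:,2]>150)&(B[:,2]<166)]
    print("pipe n",len(p), p[:,:2].min(0),p[:,:2].max(0))
    l=B[(B[:,2]>185)&(B[:,2]<215)];c=l.mean(0);print("lever",len(l),c,l[:,:2].min(0),l[:,:2].max(0),np.linalg.svd((l-c)[:,:2],full_matrices=False)[2][0])
    T=P[(P[:,0]>330)&(P[:,0]<620)&(P[:,1]>170)&(P[:,1]<330)]
    tray=T[T[:,2]<20];print("tray z",np.percentile(tray[:,2],[10,50,90]))
    o=T[(T[:,2]>25)&(T[:,2]<90)];o=o[(o[:,0]<600)]
    c=np.median(o,0);v=np.linalg.svd((o-o.mean(0))[:,:2],full_matrices=False)[2][0];v*=np.sign(v[0])
    print("tap",len(o),c,v,np.degrees(np.arctan2(v[1],v[0])))
    a=(o-c)[:,:2]@v
    for k in np.arange(-90,100,6):
        s=o[(a>=k)&(a<k+6)]
        if len(s):print(k,len(s),np.round([s[:,0].mean(),s[:,1].min(),s[:,1].max(),s[:,1].mean(),s[:,2].max()],1))
E
python3 - <<'E'
import cv2
a=cv2.imread('pics/top0.png');b=cv2.imread('pics/side0.png')
A=cv2.resize(a[155:275,180:400],None,fx=3.6,fy=3.6,interpolation=2)[:300*2]
B=b[170:290,170:400]
import numpy as np
cv2.imwrite('pics/c1.png',A)
E
```

```text
top body 1477 ((600.53125, -179.20574951171875), (114.38700866699219, 247.54632568359375), 12.0003080368042) 104.56970270160673
pipe n 431 [ 486.3307926 -270.0541538] [600.25320454 -93.20228852]
lever 176 [ 540.26931249 -219.45528242  197.01492779] [ 491.04893407 -237.22886181] [ 588.63547239 -198.76001338] [-0.96607435 -0.2582641 ]
tray z [-1.63163395  5.03770561 11.45629927]
tap 429 [463.27421218 252.76421947  48.63032985] [0.97757986 0.21056501] 12.155465052751541
-90 10 [377.8 228.5 243.9 235.4  77.6]
-84 15 [384.5 228.  244.4 234.7  74.1]
-78 14 [390.5 228.3 244.2 235.5  71.6]
-72 14 [395.9 227.9 245.5 236.6  72.4]
-66 15 [401.6 229.7 254.9 238.7  71. ]
-60 16 [407.6 230.  255.4 239.9  67.5]
-54 12 [413.6 232.4 253.8 240.9  54.3]
-48 9 [418.5 240.2 251.5 245.5  49.3]
-42 10 [424.9 239.  251.7 245.2  47.8]
-36 9 [431.  238.8 256.  245.6  47.7]
-30 11 [436.3 239.9 257.  248.9  48.3]
-24 9 [442.3 242.8 257.7 249.6  49.5]
-18 11 [448.9 240.2 261.4 250.3  51. ]
-12 25 [456.3 227.6 262.8 244.7  67.4]
-6 27 [458.  226.7 279.5 258.3  68.4]
0 8 [466.1 247.3 262.7 254.4  53.7]
6 10 [471.4
[... 1412 characters left out ...]
.9 256.7 246.6  50.1]
-18 15 [443.6 238.8 255.2 246.3  53.4]
-12 25 [449.6 235.7 264.1 249.1  56.2]
-6 89 [455.7 221.8 277.6 249.   70.7]
0 13 [459.8 227.5 275.5 252.2  67.5]
6 1 [468.1 261.4 261.4 261.4  48.7]
12 9 [474.6 245.3 263.3 251.9  53.4]
18 11 [478.5 245.6 264.9 255.7  51.3]
24 11 [484.7 247.5 265.7 255.5  48.6]
30 12 [490.7 249.6 266.3 258.6  50.4]
36 36 [498.  236.5 285.4 257.7  69.4]
42 79 [501.3 232.7 289.5 260.9  69.6]
48 7 [505.1 236.6 288.9 266.9  64.9]
54 9 [514.8 246.9 274.7 259.6  58.2]
60 20 [519.3 249.7 279.7 265.   58.4]
66 20 [526.3 250.4 280.3 263.1  56.2]
72 20 [532.8 250.7 282.6 263.3  59.6]
78 13 [536.8 255.1 283.8 269.5  54.1]
84 5 [542.2 260.9 277.8 272.9  50.1]
```

View pics/c1.png

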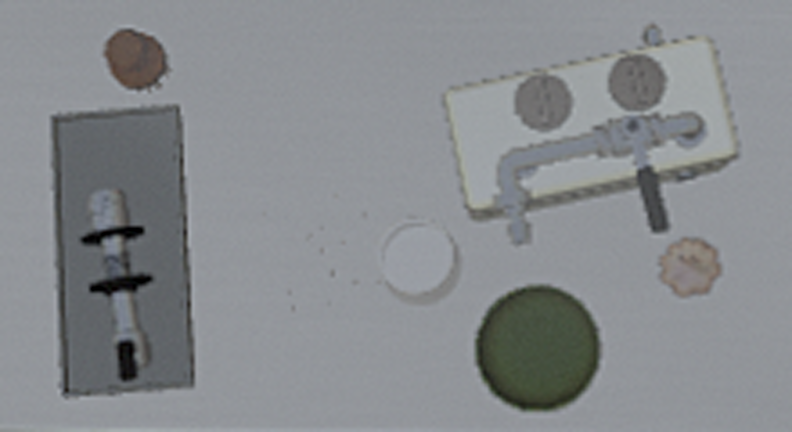

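Emit:
play_rows --increments '[{"dp": [0.055, -0.02, -0.02], "angular": [0, 0, -10], "gripper": 1}, {"dp": [0.11, -0.04, -0.04], "angular": [0, 0, -20], "gripper": 1}, {"dp": [0.165, -0.06, -0.06], "angular": [0, 0, -30], "gripper": 1}, {"dp": [0.22, -0.08, -0.07], "angular": [0, 0, -40], "gripper": 1}, {"dp": [0.275, -0.1, -0.07], "angular": [0, 0, -50], "gripper": 1}, {"dp": [0.32, -0.13, -0.07], "angular": [0, 0, -60], "gripper": 1}, {"dp": [0.35, -0.18, -0.07], "angular": [0, 0, -70], "gripper": 1}, {"dp": [0.38, -0.23, -0.07], "angular": [0, 0, -80], "gripper": 1}]'

```text
time: 2.6
position: [498.2, -268.4, 301.3]
eef_rot: [[-0.169, 0.986, 0.0], [0.986, 0.169, 0.0], [-0.0, 0.0, -1.0]]
ft_force: [0.2, 0.3, -0.2]
opening: 85.4
finger_force: 0.0
```

Run:
```python
from h import *
for cam in("top","side"):
    P=cloud(cam,np.load(f"{cam}0.npy"))
    T=P[(P[:,0]>350)&(P[:,0]<560)&(P[:,1]>200)&(P[:,1]<300)&(P[:,2]<30)&(P[:,2]>-30)]
    a=(T[:,:2]-[463,252])@[-.208,.978]
    f=T[(abs(a)>32)&(abs(a)<42)] ; print(cam,len(f),np.percentile(f[:,2],[25,50,75]))
    N=P[(P[:,0]>350)&(P[:,0]<560)&(P[:,1]>50)&(P[:,1]<150)&(abs(P[:,2])<30)];print("table",np.median(N[:,2]))
    T=P[(P[:,0]>345)&(P[:,0]<570)&(P[:,1]>200)&(P[:,1]<310)]
    for lo,hi in((415,445),(510,545)):
        t=T[(T[:,0]>lo)&(T[:,0]<hi)&(T[:,2]>30)]; print("barrel top z",np.percentile(t[:,2],[60,80,90]))
```

```text
top 263 [4.36791506 6.78375149 9.13834861]
table 0.1456386323013703
barrel top z [45.34575596 46.77531547 47.83013424]
barrel top z [50.74880582 53.61915898 55.92032012]
side 281 [4.19748674 6.71681709 9.10847877]
table 0.727321525189268
barrel top z [45.79642464 47.23706496 48.89931315]
barrel top z [51.03778379 53.62424982 55.6711903 ]
```

Emit:
play_rows --increments '[{"dp": [0.06, 0.008, 0], "angular": [0, 0, -1], "gripper": 1}, {"dp": [0.12, 0.016, 0], "angular": [0, 0, -2], "gripper": 1}, {"dp": [0.18, 0.024, 0], "angular": [0, 0, -2.4], "gripper": 1}, {"dp": [0.24, 0.032, 0], "angular": [0, 0, -2.4], "gripper": 1}, {"dp": [0.3, 0.04, 0], "angular": [0, 0, -2.4], "gripper": 1}, {"dp": [0.36, 0.048, 0.01], "angular": [0, 0, -2.4], "gripper": 1}, {"dp": [0.42, 0.056, 0.03], "angular": [0, 0, -2.4], "gripper": 1}, {"dp": [0.475, 0.063, 0.06], "angular": [0, 0, -2.4], "gripper": 1}]'

```text
time: 3.6
position: [483.1, 209.1, 242.7]
eef_rot: [[-0.203, 0.979, 0.004], [0.979, 0.203, -0.0], [-0.001, 0.004, -1.0]]
ft_force: [0.5, 0.0, -0.3]
opening: 85.5
finger_force: 0.0
```

```bash
cat > go.py <<'E'
from h import *
import sys
t=np.array([float(a) for a in sys.argv[1:4]]);s=monitor.observe();R=np.array(s["eef_rot"]);D=t-s["position"]
print("dp mm",np.round(R.T@D,1),"y heading",np.degrees(np.arctan2(R[1,1],R[0,1])),"t",s["time"],s["position"])
E
python3 go.py 478.5 256.5 110
```

```text
dp mm [ 47.4   4.6 132.7] y heading 11.73851048647952 t 3.6 [483.1176089  209.12419448 242.7146456 ]
```

Emit:
play_rows --increments '[{"dp": [0.024, 0.002, 0.045], "angular": [0, 0, 0], "gripper": 1}, {"dp": [0.047, 0.005, 0.09], "angular": [0, 0, 0], "gripper": 1}, {"dp": [0.047, 0.005, 0.133], "angular": [0, 0, 0], "gripper": 1}, {"dp": [0.047, 0.005, 0.133], "angular": [0, 0, 0], "gripper": 1}]'

```text
time: 4.1
position: [475.6, 252.9, 106.3]
eef_rot: [[-0.205, 0.979, -0.006], [0.979, 0.205, -0.002], [-0.001, -0.007, -1.0]]
ft_force: [-0.0, -0.0, 0.7]
opening: 85.6
finger_force: 0.0
```

```bash
python3 go.py 478.5 256.5 57;python3 - <<'E'
from h import *
out=[]
for cam in("top","side"):
    p,d=eyes.snapshot(cam);np.save(f"{cam}1.npy",d)
    u,v=map(int,w2px(cam,(470,252,50)));out.append(cv2.resize(p[v-40:v+40,u-50:u+50],(400,320),interpolation=2))
cv2.imwrite("pics/g1.png",np.hstack(out))
E
```

```text
dp mm [ 3.   3.9 49.3] y heading 11.807828266654655 t 4.1 [475.6330521  252.90299303 106.34059338]
```

View pics/g1.png

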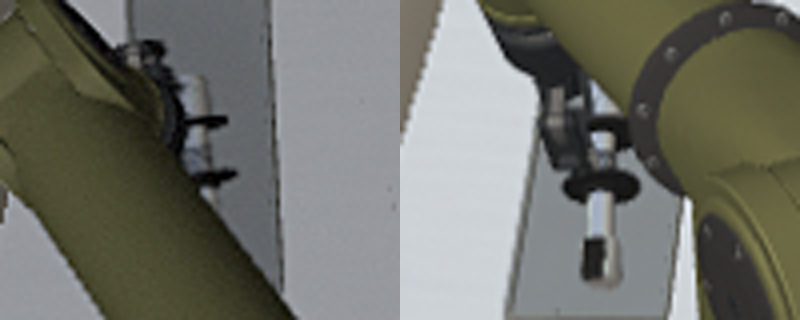

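The crop shows the gripper above the tap at both views, its apparent shift consistent with its height; the flanges (205,122)/(215,175) lie under it.

Emit:
play_rows --increments '[{"dp": [0, 0, 0.02], "angular": [0, 0, 0], "gripper": 1}, {"dp": [0, 0, 0.04], "angular": [0, 0, 0], "gripper": 0.85}, {"dp": [0, 0, 0.045], "angular": [0, 0, 0], "gripper": 0.8}, {"dp": [0, 0, 0.045], "angular": [0, 0, 0], "gripper": 0.8}]'

```text
time: 4.7
position: [477.7, 253.9, 63.6]
eef_rot: [[-0.204, 0.979, -0.001], [0.979, 0.204, -0.0], [0.0, -0.001, -1.0]]
ft_force: [-0.2, 0.6, -0.2]
opening: 68.4
finger_force: 0.0
```

```bash
python3 go.py 478.5 256.5 57
```

```text
dp mm [2.3 1.3 6.6] y heading 11.757100583988391 t 4.7 [477.6750008  253.93581257  63.62119183]
```

Emit:
play_rows --increments '[{"dp": [0.002, 0.001, 0.0065], "angular": [0, 0, 0], "gripper": 0.75}, {"dp": [0.002, 0.001, 0.0065], "angular": [0, 0, 0], "gripper": 0.7}, {"dp": [0.002, 0.001, 0.0065], "angular": [0, 0, 0], "gripper": 0.62}, {"dp": [0.002, 0.001, 0.0065], "angular": [0, 0, 0], "gripper": 0.55}, {"dp": [0.002, 0.001, 0.0065], "angular": [0, 0, 0], "gripper": 0.5}, {"dp": [0.002, 0.001, 0.0065], "angular": [0, 0, 0], "gripper": 0.4}, {"dp": [0.002, 0.001, 0.0065], "angular": [0, 0, 0], "gripper": 0.4}]'

```text
time: 5.58
position: [480.3, 257.4, 60.3]
eef_rot: [[-0.204, 0.979, 0.004], [0.979, 0.204, 0.001], [0.0, 0.004, -1.0]]
ft_force: [-1.4, -0.7, 13.5]
opening: 36.7
finger_force: 58.5
```

Emit:
play_rows --increments '[{"dp": [0, 0, -0.004], "angular": [0, 0, 0], "gripper": 0.4}, {"dp": [0, 0, -0.01], "angular": [0, 0, 0], "gripper": 0.4}, {"dp": [0, 0, -0.03], "angular": [0, 0, 0], "gripper": 0.4}, {"dp": [0, 0, -0.06], "angular": [0, 0, 0], "gripper": 0.4}, {"dp": [0, 0, -0.06], "angular": [0, 0, 0], "gripper": 0.4}, {"dp": [0, 0, -0.06], "angular": [0, 0, 0], "gripper": 0.4}]'

```text
time: 6.32
position: [478.2, 255.7, 117.1]
eef_rot: [[-0.204, 0.979, -0.001], [0.979, 0.204, -0.001], [-0.001, -0.001, -1.0]]
ft_force: [0.2, -1.4, -4.3]
opening: 36.5
finger_force: 60.8
```

Run:
```python
from h import *
s=monitor.observe();print(s["position"],s["ft_force"],s["moment"],s["opening"])
for cam in("side","top"):
    p,d=eyes.snapshot(cam);np.save(f"{cam}2.npy",d)
    P=cloud(cam,d);m=(P[:,0]>330)&(P[:,0]<570)&(P[:,1]>200)&(P[:,1]<310)&(P[:,2]>40);print(cam,m.sum())
    u,v=map(int,w2px(cam,(470,252,110)))
    if cam=="side":cv2.imwrite("pics/l1.png",cv2.resize(p[v-45:v+45,u-60:u+60],(720,540),interpolation=2))
    s=monitor.observe()
    for n in("tap","grip_face","tap_mouth"):print(n,[(np.round(r["xyz"]).tolist(),round(r["conf"],2)) for r in eyes.find_in(cam,n)][:2])
```

```text
[478.23355236 255.72650534 117.11308345] [ 0.16039093 -1.37808157 -4.30342635] [-0.00045775 -0.04461938  0.02589856] 36.53119207256532
side 2196
tap [([441.0, 244.0, 100.0], 0.84)]
grip_face [([441.0, 245.0, 106.0], 0.93), ([474.0, -271.0, 41.0], 0.16)]
tap_mouth [([444.0, 239.0, 104.0], 0.94)]
top 2051
tap []
grip_face []
tap_mouth [([495.0, 250.0, 99.0], 0.42)]
```

View pics/l1.png

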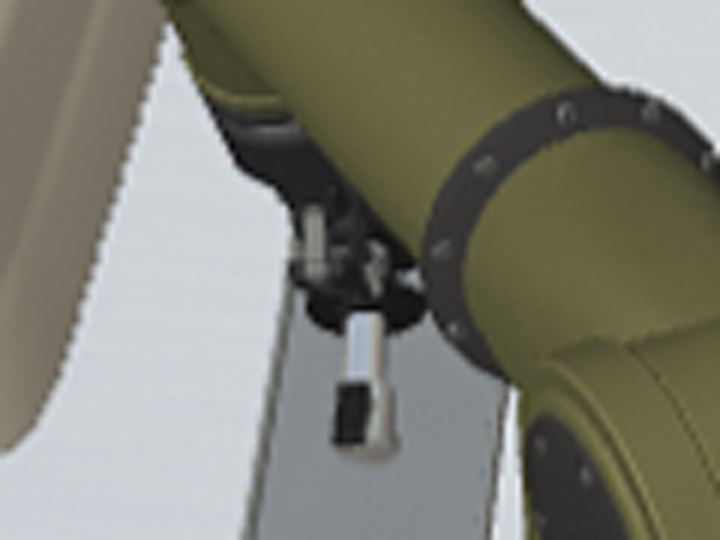

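The tap hangs in the grip over the tray: grip flange at (365,305), bare barrel at (362,345), handle and valve at (365,420).

```bash
cat > fit.py <<'E'
from h import *
from scipy.optimize import least_squares
def cyl(P,p0,d0,r,iters=3):
    # axis: p=p0+a*u+b*z offsets ; dir = d0 + e*u + f*z
    d0=np.array(d0)/np.linalg.norm(d0);z=np.array([0,0,1.]);u=np.cross(z,d0)
    def res(q):
        d=d0+q[2]*u+q[3]*z;d/=np.linalg.norm(d);w=P-(p0+q[0]*u+q[1]*z)
        return np.linalg.norm(w-np.outer(w@d,d),axis=1)-r
    s=least_squares(res,[0,0,0,0],loss="soft_l1",f_scale=1.5,)
    q=s.x;return p0+q[0]*u+q[1]*z,d0+q[2]*u+q[3]*z,np.median(abs(res(q))),q
E
python3 - <<'E'
from fit import *
tcp=np.array([478.2,255.7,117.1]);h=np.radians(11.8);d=np.array([np.cos(h),np.sin(h),0]);u=np.array([-d[1],d[0],0])
for cam in("side","top"):
    P=cloud(cam,np.load(f"{cam}2.npy"));a=(P-tcp)@d;b=(P-tcp)@u;c=P[:,2]-tcp[2]
    for k in np.arange(-110,80,5):
        m=(a>=k)&(a<k+5)&(abs(b)<32)&(c<5)&(c>-60)
        if m.sum():print(cam,k,m.sum(),np.round([b[m].min(),b[m].mean(),b[m].max(),c[m].min(),c[m].max()],1))
    m=(a>-60)&(a<-27)&(abs(b)<14)&(c<0)&(c>-45)
    if m.sum()>20:print("barrel",m.sum(),cyl(P[m],tcp-45*d-[0,0,22],d,10))
# plug & pipe from picture 0, and tap barrel on tray
O=np.array([571.6,-180.4]);t=np.radians(12.2);X=np.array([np.cos(t),np.sin(t),0]);Y=np.array([-X[1],X[0],0])
for cam in("side","top"):
    P=cloud(cam,np.load(f"{cam}0.npy"));w=P-[*O,0];a=w@X;b=w@Y;c=P[:,2]
    m=(a<-41)&(a>-58)&(abs(b-80)<16)&(c>130)&(c<170);p,dd,r,q=cyl(P[m],np.array([*O,150])-55*X+80*Y,X,10);print(cam,"plug",m.sum(),p,np.degrees(np.arctan2(dd[1],dd[0])),r,q)
    m=(a<-41)&(a>-90)&(abs(b-80)<16)&(c>130)&(c<170);print(" min a",np.sort(a[m])[:4], np.round(P[m].mean(0),1))
    m=(abs(a)<14)&(b>10)&(b<65)&(c>145)&(c<170);p,dd,r,q=cyl(P[m],np.array([*O,150])+30*Y,Y,9);print(cam,"pipe",m.sum(),p,np.degrees(np.arctan2(-dd[0],dd[1])),r,q)
    P2=P;h0=np.array([463,252,38]);a=(P-h0)@d;b=(P-h0)@u
    m=(a>-48)&(a<-12)&(abs(b)<14)&(P[:,2]>30)&(P[:,2]<60);print(cam,"tap tray barrel",m.sum(),cyl(P[m],h0-30*d,d,10))
E
```

```text
side -100 22 [-15.5  -1.2  11.9 -33.3   2.2]
side -95 18 [-14.7  -6.   14.  -50.3   4.1]
side -90 13 [-15.   -7.5   0.7 -49.9   4.8]
side -85 14 [-15.3  -7.2   6.8 -53.4   3.7]
side -80 8 [-14.9  -7.9   7.3 -19.3   4.8]
side -75 12 [-14.6  -5.4   7.2 -19.5   4.4]
side -70 5 [-12.   -7.9   2.1 -18.4  -0.3]
side -65 5 [-13.2  -8.4   1.4 -27.5 -10.6]
side -60 12 [-10.8  -2.1   7.6 -23.1  -8.9]
side -55 8 [ -9.7  -1.5   5.9 -17.9 -10.3]
side -50 10 [ -9.4  -2.2  10.7 -26.9 -11.2]
side -45 8 [ -8.5  -0.5   5.9 -18.6 -12.6]
side -40 9 [ -9.7  -1.9   6.5 -20.1 -11.2]
side -35 9 [ -8.9  -1.1   6.1 -19.3 -11.8]
side -30 22 [-12.9  -2.8  11.4 -32.7  -5.5]
side -25 39 [-26.4  -0.6  26.2 -41.8   4.2]
side -20 58 [-28.5  -5.   29.4 -52.4   2. ]
side -15 2 [-26.9  -0.3  26.2 -29.8 -12.2]
side -5 1 [ -8.2  -8.2  -8.2 -16.9 -16.9]
side 0 4 [-10.4  -9.2  -7.6 -23.6 -12.9]
side 5 4 [-10.4  -7.5  -5.8 -20.5 -12.4]
side 10 24 [-19.8 -11.9  14.8 -50.    4.8]
side 15 17 [-21.9 -11.2  -1.5 -39.8   1.5]
barrel 64 (array([434.3065532 , 245.75293096,  93.73704783]), array([ 0.98271546,  0.18607639, -0.0487156
[... 1535 characters left out ...]
486]), np.float64(1.4961633010226727), array([ 1.22125701, -0.52262707, -0.00310578,  0.15684486]))
top plug 28 [ 500.82508788 -113.31594615  149.38406637] 21.469826405665156 1.7211940531116152 [ 0.52551438 -0.61593363  0.16321558 -0.61254207]
 min a [-70.10392582 -69.9306611  -69.10162368 -68.86536941] [ 500.2 -114.5  155.8]
top pipe 102 [ 567.14142107 -150.67080091  151.00579685] 12.648349558177012 1.4706491926596406 [-1.92463103e+00  1.00579685e+00  7.82533571e-03  1.12362601e-03]
top tap tray barrel 57 (array([432.97157145, 249.03588138,  36.81931558]), array([0.98554328, 0.17254035, 0.00971279]), np.float64(1.596672964330125), array([ 3.23921603, -1.18068442, -0.03264559,  0.00971279]))
```

Emit:
play_rows --increments '[{"dp": [-0.015, -0.005, -0.02], "angular": [0, 0, 0], "gripper": 0.4}, {"dp": [-0.05, -0.015, -0.04], "angular": [0, 0, -0.3], "gripper": 0.4}, {"dp": [-0.09, -0.027, -0.055], "angular": [0, 0, -0.3], "gripper": 0.4}, {"dp": [-0.13, -0.04, -0.055], "angular": [0, 0, -0.3], "gripper": 0.4}, {"dp": [-0.17, -0.052, -0.055], "angular": [0, 0, -0.3], "gripper": 0.4}, {"dp": [-0.21, -0.064, -0.055], "angular": [0, 0, -0.3], "gripper": 0.4}, {"dp": [-0.24, -0.074, -0.055], "angular": [0, 0, -0.3], "gripper": 0.4}, {"dp": [-0.27, -0.085, -0.055], "angular": [0, 0, -0.3], "gripper": 0.4}]'

```text
time: 7.72
position: [450.1, -26.3, 172.6]
eef_rot: [[-0.209, 0.978, 0.0], [0.978, 0.209, -0.0], [-0.0, 0.0, -1.0]]
ft_force: [0.5, 0.3, -2.9]
opening: 36.4
finger_force: 61.2
```

```bash
python3 go.py 409 -134.5 172.7
```

```text
dp mm [-97.2 -62.8  -0. ] y heading 12.063965902119651 t 7.725 [450.14956111 -26.32913948 172.6479147 ]
```

Emit:
play_rows --increments '[{"dp": [-0.01, -0.03, 0], "angular": [0, 0, 0], "gripper": 0.4}, {"dp": [-0.03, -0.055, 0], "angular": [0, 0, 0], "gripper": 0.4}, {"dp": [-0.05, -0.063, 0], "angular": [0, 0, 0], "gripper": 0.4}, {"dp": [-0.075, -0.063, 0], "angular": [0, 0, 0], "gripper": 0.4}, {"dp": [-0.097, -0.063, 0], "angular": [0, 0, 0], "gripper": 0.4}, {"dp": [-0.097, -0.063, 0], "angular": [0, 0, 0], "gripper": 0.4}, {"dp": [-0.097, -0.063, 0], "angular": [0, 0, 0], "gripper": 0.4}]'

```text
time: 8.6
position: [409.3, -132.9, 172.3]
eef_rot: [[-0.209, 0.978, -0.001], [0.978, 0.209, 0.001], [0.002, -0.0, -1.0]]
ft_force: [-0.5, 0.2, -2.5]
opening: 36.3
finger_force: 61.3
```

```bash
python3 go.py 409 -134.5 172.7
python3 - <<'E'
from h import *
out=[]
for cam in("top","side"):
    p,d=eyes.snapshot(cam);np.save(f"{cam}3.npy",d)
    u,v=map(int,w2px(cam,(470,-122,155)));out.append(cv2.resize(p[v-35:v+35,u-35:u+35],(400,400),interpolation=2))
cv2.imwrite("pics/p1.png",np.hstack(out))
print(monitor.observe()["moment"])
E
```

```text
dp mm [-1.5 -0.7 -0.4] y heading 12.090670379516 t 8.6 [ 409.32366411 -132.89811764  172.33081772]
[ 0.05018843 -0.11611519 -0.03530563]
```

View pics/p1.png

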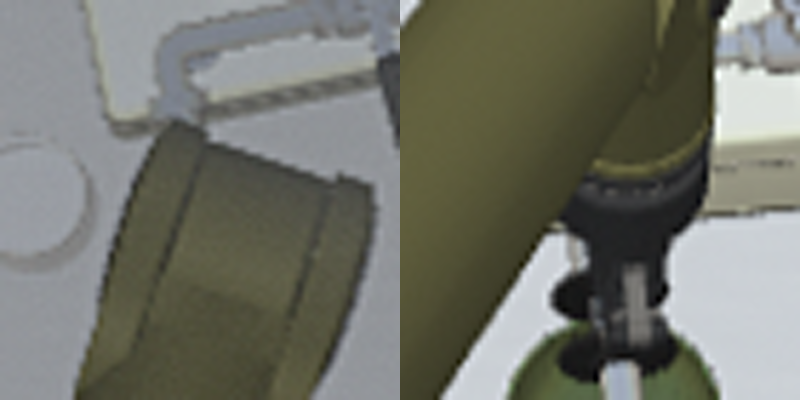

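Top view: the wrist hides plug and mouth; side view: grip flange at (620,355) and rear barrel at (618,385) are visible above the bowl. I fit the barrel axis from those.

Run:
```python
from fit import *
O=np.array([571.6,-180.4,0]);t=np.radians(12.1);X=np.array([np.cos(t),np.sin(t),0]);Y=np.array([-X[1],X[0],0])
tcp=np.array(monitor.observe()["position"]);print("tcp a,b",(tcp-O)@X,(tcp-O)@Y)
P=cloud("side",np.load("side3.npy"))
a=(P-tcp)@X;b=(P-tcp)@Y;c=P[:,2]-tcp[2]
for k in np.arange(-150,0,6):
    m=(a>=k)&(a<k+6)&(abs(b)<32)&(c<25)&(c>-60)
    if m.sum():print(k,m.sum(),np.round([b[m].min(),b[m].mean(),b[m].max(),c[m].min(),c[m].max()],1))
m=(a>-62)&(a<-28)&(abs(b)<14)&(c<0)&(c>-40)
def res(q):return np.hypot(b[m]-q[0],c[m]-q[1])-10
print(m.sum(),least_squares(res,[0,-22],loss="soft_l1").x)
# plug same method in side0
for cam in("side","top"):
    P=cloud(cam,np.load(f"{cam}0.npy"));w=P-O;a=w@X;b=w@Y;c=P[:,2]
    m=(a<-55)&(a>-63)&(abs(b-80)<16)&(c>135)&(c<170)
    print(cam,m.sum(),least_squares(lambda q:np.hypot(b[m]-q[0],c[m]-q[1])-9.7,[80,150],loss="soft_l1").x)
P=cloud("side",np.load("side2.npy"));tcp=np.array([478.2,255.7,117.1]);h=np.radians(11.8);X=np.array([np.cos(h),np.sin(h),0]);Y=np.array([-X[1],X[0],0])
a=(P-tcp)@X;b=(P-tcp)@Y;c=P[:,2]-tcp[2];m=(a>-62)&(a<-28)&(abs(b)<14)&(c<0)&(c>-40)
print("lift",m.sum(),least_squares(res,[0,-22],loss="soft_l1").x)
m=(a<-70)&(abs(b)<32)&(c>5)&(c<35);print("handle top",m.sum(),np.percentile(c[m],[50,90,98]),b[m].mean())
```

```text
tcp a,b -148.78051542169752 80.71164820071851
-114 1 [-2.6 -2.6 -2.6 16.7 16.7]
-108 14 [-6.3  0.7  7.6  6.7 19.1]
-102 16 [-10.5   1.1  11.4 -29.7  16.4]
-96 36 [-13.8   2.4  13.8 -52.2  12.9]
-90 22 [-14.2   2.1  13.5 -52.   12.4]
-84 22 [-12.3   0.6  15.1 -25.5   9.9]
-78 19 [-13.3   2.2  14.5 -22.7   7.9]
-72 13 [-13.4   3.5  14.2 -23.8   2.6]
-66 9 [-11.3   0.6  13.4 -19.7  -7.4]
-60 15 [ -6.8   1.8  10.1 -20.7  -7.5]
-54 13 [ -7.6   1.5   9.4 -22.2 -10.2]
-48 14 [ -8.4   0.2   8.8 -20.7 -11.3]
-42 15 [ -9.3   1.9  10.6 -24.2  -3.8]
-36 14 [ -6.8   0.5  10.1 -22.5  -8. ]
-30 30 [-10.9   2.2  14.8 -31.9  -4.5]
-24 65 [-28.2   4.2  28.2 -49.7  19.5]
-18 22 [-28.6  11.3  28.1 -52.4   4.5]
-6 2 [  9.5  11.   12.5 -19.2 -16.2]
78 [  0.24002862 -22.56963586]
side 15 [ 77.17480914 150.87116968]
top 18 [ 79.31069114 151.05450781]
lift 66 [ -1.28805056 -23.2814597 ]
handle top 42 [ 9.22753896 14.95843836 15.78606114] -1.1014709986999818
```

Emit:
play_rows --increments '[{"dp": [-0.0015, 0.004, 0], "angular": [0, 0, 0], "gripper": 0.4}, {"dp": [-0.0015, 0.01, 0], "angular": [0, 0, 0], "gripper": 0.4}, {"dp": [-0.0015, 0.016, 0], "angular": [0, 0, 0], "gripper": 0.4}, {"dp": [-0.0015, 0.02, 0], "angular": [0, 0, 0], "gripper": 0.4}, {"dp": [-0.0015, 0.02, 0], "angular": [0, 0, 0], "gripper": 0.4}]'

```text
time: 9.32
position: [429.3, -130.8, 172.9]
eef_rot: [[-0.209, 0.978, 0.0], [0.978, 0.209, -0.0], [-0.0, 0.0, -1.0]]
ft_force: [-1.3, -1.4, -0.9]
opening: 36.0
finger_force: 62.0
```

```bash
cat > st.py <<'E'
from h import *
O=np.array([571.6,-180.4,0]);t=np.radians(12.1);X=np.array([np.cos(t),np.sin(t),0]);Y=np.array([-X[1],X[0],0])
s=monitor.observe();p=np.array(s["position"]);f=np.array(s["ft_force"]);print("a,b,z",np.round([(p-O)@X,(p-O)@Y,p[2]],1),"f",np.round([f@X,f@Y,f[2]],1),"m",np.round(s["moment"],2),s["opening"],s["finger_force"])
E
python3 st.py
```

```text
a,b,z [-128.8   78.3  172.9] f [-1.5 -1.1 -0.9] m [-0.06  0.03  0.01] 35.956356060806215 62.017951011657715
```

Emit:
play_rows --increments '[{"dp": [0.0, 0.004, 0], "angular": [0, 0, 0], "gripper": 0.4}, {"dp": [0.0, 0.008, 0], "angular": [0, 0, 0], "gripper": 0.4}, {"dp": [0.0, 0.012, 0], "angular": [0, 0, 0], "gripper": 0.4}, {"dp": [0.0, 0.012, 0], "angular": [0, 0, 0], "gripper": 0.4}]'

```text
time: 9.82
position: [441.6, -128.5, 173.3]
eef_rot: [[-0.209, 0.978, 0.002], [0.978, 0.209, -0.001], [-0.001, 0.002, -1.0]]
ft_force: [-2.0, -1.5, 3.4]
opening: 36.5
finger_force: 63.1
```

```bash
python3 st.py
```

```text
a,b,z [-116.3   78.   173.3] f [-2.3 -1.1  3.4] m [-0.13 -0.01 -0.02] 36.466357661986734 63.09136390686035
```

Emit:
play_rows --increments '[{"dp": [0.0, 0.003, 0], "angular": [0, 0, 0], "gripper": 0.4}, {"dp": [0.0, 0.006, 0], "angular": [0, 0, 0], "gripper": 0.4}, {"dp": [0.0, 0.009, 0], "angular": [0, 0, 0], "gripper": 0.4}, {"dp": [0.0, 0.01, 0], "angular": [0, 0, 0], "gripper": 0.4}]'

```text
time: 10.32
position: [447.8, -127.7, 173.4]
eef_rot: [[-0.208, 0.978, -0.006], [0.978, 0.208, -0.002], [-0.001, -0.006, -1.0]]
ft_force: [-15.0, -3.1, 14.1]
opening: 36.1
finger_force: 66.4
```

```bash
python3 st.py
```

```text
a,b,z [-110.    77.5  173.4] f [-15.3   0.1  14.1] m [-0.48  2.6   0.05] 36.10930500691536 66.37206494808197
```

Emit:
play_rows --increments '[{"dp": [0.0, 0.002, 0], "angular": [0, 0, 0], "gripper": 0.4}, {"dp": [0.0, 0.004, 0], "angular": [0, 0, 0], "gripper": 0.4}, {"dp": [0.0, 0.004, 0], "angular": [0, 0, 0], "gripper": 0.4}]'

```text
time: 10.7
position: [448.2, -127.9, 173.4]
eef_rot: [[-0.207, 0.978, -0.014], [0.978, 0.207, -0.003], [-0.0, -0.014, -1.0]]
ft_force: [-23.4, -3.1, 22.7]
opening: 36.5
finger_force: 68.5
```

```bash
python3 st.py
```

```text
a,b,z [-109.6   77.2  173.4] f [-23.5   1.9  22.7] m [-0.61  4.49  0.13] 36.454327802364475 68.45616638660431
```

Emit:
play_rows --increments '[{"dp": [0.0, 0.001, 0], "angular": [0, 0, 0], "gripper": 0.44}, {"dp": [0.0, 0.002, 0], "angular": [0, 0, 0], "gripper": 0.48}, {"dp": [0.0, 0.003, 0], "angular": [0, 0, 0], "gripper": 0.52}, {"dp": [0.0, 0.003, 0], "angular": [0, 0, 0], "gripper": 0.56}, {"dp": [0.0, 0.003, 0], "angular": [0, 0, 0], "gripper": 0.6}, {"dp": [0.0, 0.003, 0], "angular": [0, 0, 0], "gripper": 0.62}]'

```text
time: 11.45
position: [454.5, -125.1, 171.1]
eef_rot: [[-0.208, 0.978, -0.006], [0.978, 0.208, 0.0], [0.002, -0.006, -1.0]]
ft_force: [-6.4, -1.7, -1.4]
opening: 53.0
finger_force: 3.1
```

```bash
python3 st.py
```

```text
a,b,z [-102.9   78.6  171.1] f [-6.6 -0.3 -1.4] m [-0.41  1.28 -0.03] 53.04718717303904 3.1478552520275116
```

Emit:
play_rows --increments '[{"dp": [0, -0.002, 0], "angular": [0, 0, 0], "gripper": 0.72}, {"dp": [0, -0.003, 0], "angular": [0, 0, 0], "gripper": 0.85}, {"dp": [0, -0.003, 0], "angular": [0, 0, 0], "gripper": 0.85}, {"dp": [0, -0.003, -0.03], "angular": [0, 0, 0], "gripper": 0.85}, {"dp": [0, -0.003, -0.07], "angular": [0, 0, 0], "gripper": 0.85}, {"dp": [0, -0.003, -0.11], "angular": [0, 0, 0], "gripper": 0.85}, {"dp": [0.05, -0.003, -0.15], "angular": [0, 0, 0], "gripper": 0.85}, {"dp": [0.11, -0.003, -0.15], "angular": [0, 0, 0], "gripper": 0.85}]'

```text
time: 12.45
position: [433.1, -16.9, 325.9]
eef_rot: [[-0.207, 0.978, 0.006], [0.978, 0.207, -0.0], [-0.002, 0.006, -1.0]]
ft_force: [1.3, 0.9, 0.1]
opening: 73.1
finger_force: 0.0
```

```bash
python3 st.py
python3 - <<'E'
from h import *
out=[]
for cam in("top","side"):
    p,d=eyes.snapshot(cam);np.save(f"{cam}4.npy",d)
    u,v=map(int,w2px(cam,(450,-145,150)));out.append(cv2.resize(p[v-45:v+45,u-45:u+45],(400,400),interpolation=2))
cv2.imwrite("pics/q1.png",np.hstack(out))
E
```

```text
a,b,z [-101.1  188.8  325.9] f [1.5 0.6 0.1] m [ 0.04 -0.12 -0.01] 73.11615646691901 0.0
```

View pics/q1.png

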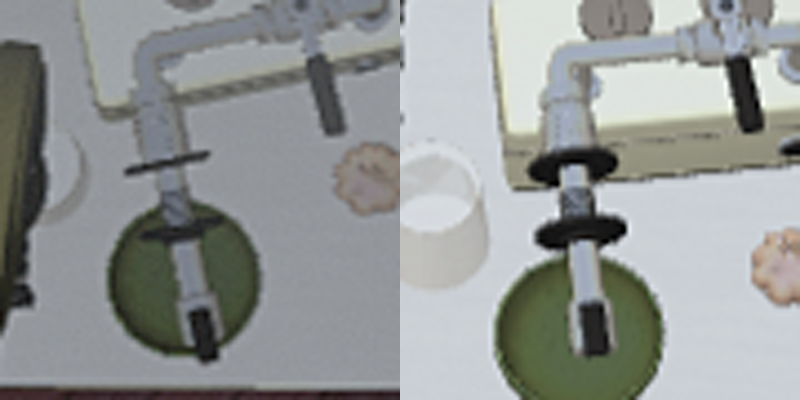

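Both views show the tap straight on the plug, handle up, with the flanges about 47 mm apart, so the sleeve is forward. The lever grip is at (325,95) in the left half. Gripper is clear; next is the lever.

Run:
```python
from h import *
O=np.array([571.6,-180.4,0]);t=np.radians(12.1);X=np.array([np.cos(t),np.sin(t),0]);Y=np.array([-X[1],X[0],0])
for cam in("top","side"):
    P=cloud(cam,np.load(f"{cam}4.npy"));w=P-O;a=w@X;b=w@Y;c=P[:,2]
    m=(abs(b-80)>19)&(abs(b-80)<33)&(c>130)&(c<182)&(a<-50)&(a>-150)
    print(cam,np.histogram(a[m],np.arange(-150,-50,3)));A=a[m]
    print(np.median(A[A>-107]),np.median(A[A<-107]))
    m=(c>178)&(c<210)&(abs(b+30)<60)&(a<-30)&(a>-110);print("lever",m.sum(),a[m].min(),a[m].max(),b[m].mean(),np.polyfit(a[m],b[m],1))
    for lo,hi in((-115,-105),(-160,-140)):
        m=(a>lo)&(a<hi)&(abs(b-80)<14)&(c>120)&(c<185);print(lo,b[m].mean(),np.percentile(c[m],90))
```

```text
top (array([0, 0, 0, 0, 0, 0, 3, 6, 6, 1, 0, 0, 0, 0, 0, 0, 0, 0, 0, 0, 0, 2,
       7, 5, 0, 0, 0, 0, 0, 0, 0, 0, 0]), array([-150, -147, -144, -141, -138, -135, -132, -129, -126, -123, -120,
       -117, -114, -111, -108, -105, -102,  -99,  -96,  -93,  -90,  -87,
        -84,  -81,  -78,  -75,  -72,  -69,  -66,  -63,  -60,  -57,  -54,
        -51]))
-82.06769169589438 -127.35172762984702
lever 103 -89.6292522310156 -30.509090676895852 -32.66993996978932 [  0.04720453 -29.80573422]
-115 79.0968136321788 156.89267831219252
-160 79.50555661521318 153.4154271656438
side (array([ 0,  0,  0,  0,  0,  3, 20, 14,  0,  0,  0,  0,  0,  0,  0,  0,  0,
        0,  0,  0,  2, 16, 17,  2,  0,  0,  0,  1,  0,  0,  0,  0,  0]), array([-150, -147, -144, -141, -138, -135, -132, -129, -126, -123, -120,
       -117, -114, -111, -108, -105, -102,  -99,  -96,  -93,  -90,  -87,
        -84,  -81,  -78,  -75,  -72,  -69,  -66,  -63,  -60,  -57,  -54,
        -51]))
-83.73866611765848 -129.56631597608938
lever 109 -92.4267536066694 -32.69550287512462 -33.22820157124411 [  0.05565119 -29.65802607]
-115 78.76065891729414 161.87598572236482
-160 78.44499696549009 152.1834670236039
```

Emit:
play_rows --increments '[{"dp": [-0.03, 0.005, 0], "angular": [0, 0, 10], "gripper": 0.5}, {"dp": [-0.06, 0.01, 0], "angular": [0, 0, 20], "gripper": 0.5}, {"dp": [-0.09, 0.015, 0], "angular": [0, 0, 30], "gripper": 0.5}, {"dp": [-0.12, 0.02, 0.01], "angular": [0, 0, 40], "gripper": 0.5}, {"dp": [-0.15, 0.025, 0.02], "angular": [0, 0, 50], "gripper": 0.5}, {"dp": [-0.18, 0.03, 0.035], "angular": [0, 0, 60], "gripper": 0.5}, {"dp": [-0.2, 0.035, 0.05], "angular": [0, 0, 70], "gripper": 0.5}, {"dp": [-0.218, 0.038, 0.065], "angular": [0, 0, 80], "gripper": 0.5}]'

```text
time: 13.55
position: [514.4, -224.1, 256.7]
eef_rot: [[0.929, 0.37, 0.0], [0.37, -0.929, 0.0], [0.0, -0.0, -1.0]]
ft_force: [-0.1, 0.1, 0.3]
opening: 43.2
finger_force: 0.0
```

Emit:
play_rows --increments '[{"dp": [0.001, 0.002, 0.02], "angular": [0, 0, 8], "gripper": 0.5}, {"dp": [0.001, 0.002, 0.045], "angular": [0, 0, 8], "gripper": 0.5}, {"dp": [0.001, 0.002, 0.065], "angular": [0, 0, 8], "gripper": 0.5}, {"dp": [0.001, 0.002, 0.074], "angular": [0, 0, 8], "gripper": 0.5}, {"dp": [0.001, 0.002, 0.074], "angular": [0, 0, 8], "gripper": 0.5}]'

```text
time: 14.18
position: [515.5, -224.6, 183.3]
eef_rot: [[0.97, 0.243, -0.001], [0.243, -0.97, 0.0], [-0.001, -0.001, -1.0]]
ft_force: [0.5, -0.3, 0.2]
opening: 42.6
finger_force: 0.0
```

```bash
python3 st.py
python3 - <<'E'
from h import *
s=monitor.observe();R=np.array(s["eef_rot"]);p=np.array(s["position"]);H=np.array([577.9,-209.7,p[2]])
h0=np.degrees(np.arctan2(p[1]-H[1],p[0]-H[0]));print(h0,np.linalg.norm(p-H),np.degrees(np.arctan2(R[1,1],R[0,1])))
for g in range(-168+10,-73,10):
    q=H+64*np.array([np.cos(np.radians(g)),np.sin(np.radians(g)),0]);print(g,np.round(R.T@(q-p)/1000,3))
E
```

```text
a,b,z [-64.1 -31.4 183.3] f [ 0.4 -0.3  0.2] m [0.   0.01 0.  ] 42.63500104563725 0.0
-166.59928599377403 64.10463717007262 -75.94817520034097
-158 [ 0.001  0.01  -0.   ]
-148 [ 0.003  0.02  -0.   ]
-138 [ 0.008  0.031 -0.   ]
-128 [ 0.014  0.04  -0.   ]
-118 [ 0.021  0.048 -0.   ]
-108 [ 0.03   0.055 -0.   ]
-98 [ 0.04  0.06 -0.  ]
-88 [ 0.051  0.063 -0.   ]
-78 [ 0.062  0.065 -0.   ]
```

Emit:
play_rows --increments '[{"dp": [0.001, 0.005, 0], "angular": [0, 0, -3], "gripper": 0.3}, {"dp": [0.001, 0.01, 0], "angular": [0, 0, -10], "gripper": 0.28}, {"dp": [0.003, 0.02, 0], "angular": [0, 0, -20], "gripper": 0.28}, {"dp": [0.008, 0.031, 0], "angular": [0, 0, -30], "gripper": 0.28}, {"dp": [0.014, 0.04, 0], "angular": [0, 0, -40], "gripper": 0.28}, {"dp": [0.021, 0.048, 0], "angular": [0, 0, -50], "gripper": 0.28}, {"dp": [0.03, 0.055, 0], "angular": [0, 0, -60], "gripper": 0.28}, {"dp": [0.04, 0.06, 0], "angular": [0, 0, -70], "gripper": 0.28}]'

```text
time: 15.18
position: [569.6, -273.2, 184.8]
eef_rot: [[0.098, 0.995, 0.0], [0.995, -0.098, -0.0], [-0.0, 0.0, -1.0]]
ft_force: [-1.3, 0.8, 1.6]
opening: 23.9
finger_force: 0.7
```

```bash
python3 st.py
python3 - <<'E'
from h import *
s=monitor.observe();R=np.array(s["eef_rot"]);p=np.array(s["position"]);H=np.array([577.9,-209.7,p[2]])
h0=np.degrees(np.arctan2(p[1]-H[1],p[0]-H[0]));print(h0,np.linalg.norm(p-H),np.degrees(np.arctan2(R[1,1],R[0,1])))
for g in (-88,-78,-74,-70):
    q=H+64*np.array([np.cos(np.radians(g)),np.sin(np.radians(g)),0]);print(g,np.round(R.T@(q-p)/1000,3))
E
```

```text
a,b,z [-21.5 -90.3 184.8] f [-1.1  1.1  1.6] m [ 0.31  0.25 -0.02] 23.888969041004902 0.7304469597875141
-97.48955188803474 64.04027530563309 -5.646650817189472
-88 [0.001 0.011 0.   ]
-78 [0.003 0.021 0.   ]
-74 [0.005 0.026 0.   ]
-70 [0.006 0.03  0.   ]
```

Emit:
play_rows --increments '[{"dp": [0.001, 0.011, 0], "angular": [0, 0, -9], "gripper": 0.28}, {"dp": [0.003, 0.02, 0], "angular": [0, 0, -18], "gripper": 0.28}, {"dp": [0.004, 0.025, 0], "angular": [0, 0, -18], "gripper": 0.28}, {"dp": [0.005, 0.028, 0], "angular": [0, 0, -18], "gripper": 0.28}, {"dp": [0.005, 0.028, 0], "angular": [0, 0, -18], "gripper": 0.28}]'

```text
time: 15.8
position: [596.6, -272.0, 184.2]
eef_rot: [[-0.206, 0.978, -0.002], [0.978, 0.206, -0.002], [-0.001, -0.002, -1.0]]
ft_force: [-4.2, -1.5, 3.4]
opening: 23.6
finger_force: 2.3
```

```bash
python3 st.py
```

```text
a,b,z [  5.3 -94.8 184.2] f [-4.4 -0.5  3.4] m [-0.38  1.    0.05] 23.57887474673942 2.3140476644039154
```

Emit:
play_rows --increments '[{"dp": [0, 0.002, 0], "angular": [0, 0, 0], "gripper": 0.28}, {"dp": [0, 0.004, 0], "angular": [0, 0, 0], "gripper": 0.28}, {"dp": [0, 0.004, 0], "angular": [0, 0, 0], "gripper": 0.28}]'

```text
time: 16.18
position: [596.9, -272.0, 184.0]
eef_rot: [[-0.205, 0.979, -0.01], [0.979, 0.205, -0.002], [-0.0, -0.01, -1.0]]
ft_force: [-14.0, -1.4, 9.4]
opening: 23.9
finger_force: 7.1
```

```bash
python3 st.py
```

```text
a,b,z [  5.5 -94.8 184. ] f [-14.    1.6   9.4] m [-0.29  3.1   0.08] 23.852176690684008 7.091569304466248
```

At the end stop. I back off to centre, open and rise.

Emit:
play_rows --increments '[{"dp": [0, -0.006, 0], "angular": [0, 0, 0], "gripper": 0.4}, {"dp": [0, -0.009, 0], "angular": [0, 0, 0], "gripper": 0.5}, {"dp": [0, -0.009, 0], "angular": [0, 0, 0], "gripper": 0.5}, {"dp": [0, -0.009, -0.03], "angular": [0, 0, 0], "gripper": 0.5}, {"dp": [0, -0.009, -0.08], "angular": [0, 0, 0], "gripper": 0.5}, {"dp": [-0.05, -0.009, -0.13], "angular": [0, 0, 0], "gripper": 0.5}, {"dp": [-0.11, -0.009, -0.15], "angular": [0, 0, 0], "gripper": 0.5}, {"dp": [-0.17, -0.009, -0.15], "angular": [0, 0, 0], "gripper": 0.5}]'

```text
time: 17.18
position: [628.5, -434.4, 337.1]
eef_rot: [[-0.209, 0.978, 0.005], [0.978, 0.209, -0.003], [-0.004, 0.005, -1.0]]
ft_force: [1.5, -0.8, -0.2]
opening: 42.5
finger_force: 0.0
```

```bash
python3 st.py
python3 - <<'E'
from h import *
out=[]
O=np.array([571.6,-180.4,0]);t=np.radians(12.1);X=np.array([np.cos(t),np.sin(t),0]);Y=np.array([-X[1],X[0],0])
for cam in("top","side"):
    p,d=eyes.snapshot(cam)
    u,v=map(int,w2px(cam,(500,-190,150)));out.append(cv2.resize(p[v-50:v+50,u-50:u+50],(400,400),interpolation=2))
    w=cloud(cam,d)-O;a=w@X;b=w@Y;m=(w[:,2]>178)&(w[:,2]<210)&(b<-55)&(b>-125)&(abs(a)<40)
    if m.sum()>5:print(cam,m.sum(),np.polyfit(b[m],a[m],1),a[m].mean())
cv2.imwrite("pics/r1.png",np.hstack(out))
E
```

```text
a,b,z [   2.4 -260.3  337.1] f [ 1.3 -1.1 -0.2] m [ 0.01 -0.09  0.05] 42.45921988789773 0.0
top 112 [0.0051796  2.00596635] 1.5418383836769682
side 121 [0.01063918 0.31092842] -0.6432444421306769
```

View pics/r1.png

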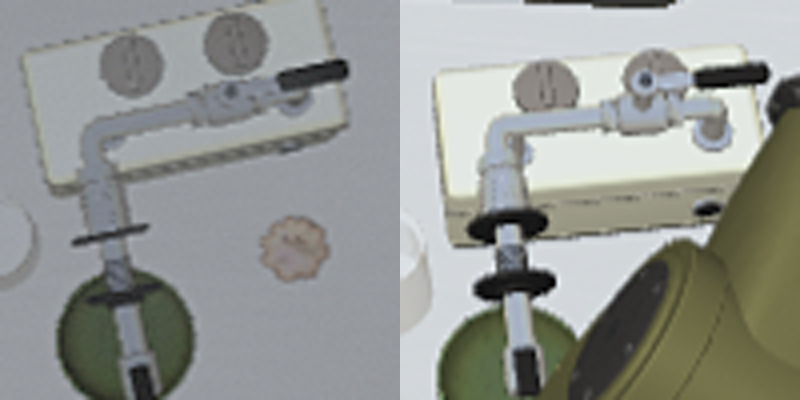

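The lever grip at (312,75) is in line with the pipe, the tap is locked at (105,240), and the other things stand where they were.

```bash
python3 -c "
from rig import workorder
print(workorder.close_job())"
```

```text
the job is handed in; nothing more can be done
None
```

The tap is locked on the outlet plug, spout down with its sleeve fully forward; the stop lever was then turned fully open against its end stop. The job was handed in at about 17 s of the 54 s allowed; no verdict was returned.

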